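# Log three filled pigment jars on the green counter

## Task

Three jars of green pigment have been filled: log them on the green lever counter by pressing its paddle all the way down and letting it come all the way back up, three times in all, no more and no fewer. Do not work the red counter, and leave the three green jars standing where they are.

Things in the scene. Friction and masses are not known exactly. Their poses are not given: they have to be found in the camera images.
- counter_green: Green tally counter, fixed to the table: black base 100 x 84 x 12 mm, two green cheeks (outer faces 72 mm apart, 88 mm high), between them a drum of 70 mm diameter on an axle 66 mm above the table; the pawl beside it rises to 110 mm at most. Origin: on the table below the axle. z is up, the axle lies along y, and the lever's paddle sticks out on the -x side, roughly towards the robot.
- green_paddle (a point): Centre of the top face of the green paddle (36 mm along the lever x 34 wide x 7 thick) at the lever's end, 95 mm from the axle. At rest it slopes up 14 degrees and this point is 92 mm above the table, 91 mm in front (-x) of the counter's origin; fully down it slopes down 24 degrees, 31 mm above the table, 88 mm in front; midway 95 mm in front. Only the table lies below it.
- green_lever (a joint): Lever of the green counter, rad: 0 at rest (up), 0.66 at the firm stop (fully down). A spring brings it back up by itself when let go. Pressing at the paddle takes about 2 to 6 N, more only at the stop. The pawl takes the next step only once the lever is back within 0.1 rad of rest; a stroke stopped short turns the drum by less than a step.
- green_drum (a joint): Drum of the green counter, rad, 0 at the start. Held by friction, driven forwards (top towards the paddle) by the lever's brass pawl: the first 0.14 rad of a stroke are idle, then the drum turns with the lever; each full stroke, down and back up, adds one step of 0.524 rad (30 degrees). White and grey segments, and one orange that starts below the black pointer.
- counter_red: The red tally counter, the same in shape and size but with red cheeks and a red paddle, for another pigment. Not to be worked. Origin and axes as for the green one.
- red_lever (a joint): Lever of the red counter, rad: 0 at rest, 0.66 fully down. To be left alone.
- jar_green1: Filled jar of green pigment, upright, 42 mm in diameter, 58 mm high with a black screw cap; origin at the centre of its underside, z up. Stands between the two counters, to be left there.
- jar_green2: A second, identical jar of green pigment, to be left standing.
- jar_green3: A third, identical jar of green pigment, to be left standing.

How it is judged (in metres and radians):
On the way, in this order (a step that is already met when the one before it is completed fails the run):
1. first stroke: the green lever is pressed down and its drum has turned one step (value of joint green_lever above 0.5 rad and value of joint green_drum above 0.35 rad), for 0.02 s.
2. the green lever has come back up (value of joint green_lever below 0.1 rad), for 0.02 s.
3. second stroke: the lever is down again and the drum has turned two steps (value of joint green_lever above 0.5 rad and value of joint green_drum above 0.87 rad), for 0.02 s.
4. the green lever has come back up (value of joint green_lever below 0.1 rad), for 0.02 s.
5. third stroke: the lever is down again and the drum has turned three steps (value of joint green_lever above 0.5 rad and value of joint green_drum above 1.39 rad), for 0.02 s.
At the end, for the whole second after the job is handed in: The green drum stands three steps on (1.57 rad, within 0.18 rad), the green lever is back up and the red lever up (both within 0.1 rad of rest), and the three green jars stand upright within 30 mm of where they were (value of joint green_drum between 1.39 and 1.75 rad and value of joint each of green_lever, red_lever below 0.1 rad and distance of each of jar_green1, jar_green2, jar_green3 from where it was at the start of the episode below 0.03 m and angle between each of jar_green1, jar_green2, jar_green3's own z axis and vertical below 0.2 rad); the robot touches nothing.
It fails at once if the green counter is advanced beyond three steps (value of joint green_drum above 1.8 rad).
It fails at once if the red counter's lever is pressed (value of joint red_lever above 0.2 rad).
It fails at once if a green jar is knocked over (angle between any of jar_green1, jar_green2, jar_green3's own z axis and vertical above 0.6 rad).
It also fails if it takes over 40 s, if anything falls off the work surface, if the arm or the gripper's body presses on something with over 40 N, if the wrist force passes 120 N, or if a joint passes its speed limit or range.

## Robot

A 6-joint arm with a two-finger parallel gripper is mounted at the origin on the work surface. World frame = base frame: x ahead of the robot, y to its left, z up, the work surface at z = 0. Lengths are in mm, angles in degrees, forces in N, time in s.
With the tool pointing down it reaches from about 300 to 950 mm from the base axis. Payload 3.1 kg.
Tool frame: the origin (TCP) lies on the centre line of the jaws, within the pads' length; the fingertips stand 17 mm ahead of it and the grasp point (between the pads) lies 2 mm behind it (manip.nose_length is the distance from the TCP to the fingertips, in mm); z points along the fingers, y is the line along which they close (so a half turn about z gives the same grasp; the last joint's range is limited). The gripper opens to 85 mm and grips with 20 to 120 N. Pads are 22 mm wide; open, the fingers measure 114 mm over their backs; the gripper's body (76 mm by 85 mm) begins 54 mm behind the grasp point. The pads swing forward as they close: fully open they stand 13 mm farther back than shut.
Start: joints at [-70.399, 17.653, 93.61, -0, 68.738, -3.994], TCP at [250.137, -572.768, 248.272] pointing down, gripper open.
Joint ranges: [-175.34, 175.34], [-45.06, 112.39], [2.9, 150.54], [-68.45, 248.45], [3.09, 151.38], [-168.51, 168.51]. Speed limits (degrees/s): [159.86, 159.86, 180, 180, 180, 180].

## Interface

Orientations are given as [roll, pitch, yaw] about the fixed x, y, z axes, in that order (R = Rz(yaw) Ry(pitch) Rx(roll)).
In Python, from rig import manip gives the robot as it stands.
- The arm moves only by the tool drive_tool, never from a script. Its argument "motion" is a list of rows, each a list of 3 entries, a list of its own where there are three numbers: the shift along the tool's x, y, z normalised to -1 to 1, where 1 is 3 cm, then the turn, a rotation vector about the tool's x, y, z normalised to -1 to 1, where 1 is 8 degrees, then the closure, from 0 (fully open) to 1 (shut). A call has 1 to 10 rows; each row shifts and turns the commanded pose from where the row before left it, along the tool's axes as they then stand; what a row does not reach is not made up. A row lasts 1/8 s, in which the tool goes at most 62.5 mm and 10.7 degrees, less where a joint would pass 70% of its speed; a pose out of reach is approached as far as the arm can. A call with a number of a shift or a turn outside -1 to 1 is refused whole. A call with a gripper value outside its range is refused whole. The fingers move at their own pace and stop on an object; "newtons" is the grip in N (left out, the last holds). Time passes only in rows, so rows that do not move let the fingers close. It gives the time, the measured TCP pose, the force, the opening and the grip force at its end, in the units of the state.
- manip.get_state(): the state, without advancing time (a new reading comes with each control period).
- manip.capture(name): name is "scene" or "side" or "wrist"; returns the picture (384x512x3 uint8, red, green, blue); there is no depth.
- manip.camera_info(name): a dict with "mtx" (3x3 intrinsics, pixels), "xyz" and "rotation" of the camera in the world; the wrist camera has in their place "hand_eye" (4x4, takes a point from camera to tool coordinates, whose origin is the TCP and whose axes are the flange's). Camera axes: x right, y down, z forward; pixel columns grow to the right and rows downward; lengths in mm; the calibration is good to about 2 mm. A picture is of the moment at which its call begins: read the wrist's pose just before it. camera_info takes no time and is no camera call.
- manip.job_done(): hands the job in; it is judged then, once.
The state is a dict: "t": time; "q": joint angles; "joint_velocities": joint speeds; "joint_efforts": joint torques, N m; "ee_pos": TCP position; "eef_rot": TCP orientation; "contact_force": force on the tool from outside, world axes, zero at the start; "ft_torque": the same for the moment, N m; "finger_gap": opening from 0.0 (shut) to 1.0 (fully open); "gripper_force": force on a finger pad.
Only numpy, scipy, OpenCV 4.12 (cv2) and the standard library are available. Lean on these libraries where they do the work, as an engineer would, in place of code of your own. Each camera call takes 0.05 s, during which the arm holds its last target. There are 200 camera calls.

## Working session

There is one attempt and no reset: what is moved stays moved. The work goes in short steps, Python scripts to look and compute and a tool call to move; the robot and the scene stay as the last step left them, time stands still between calls to the robot, and variables do not carry over. Pictures are saved under pics/ and viewed, at most 10 in all, crops included, and the job is handed in when it is done.

Besides the shell and the picture viewer there is one more tool, called after "Request:" as name(argument=value, ...) on one line, values as JSON. drive_tool: Moves the arm, as the interface text tells. Its arguments: {"type":"object","properties":{"motion":{"type":"array","items":{"type":"array"}},"newtons":{"type":"number"}},"required":["motion"]}

```bash
ls; mkdir -p pics; python3 - <<'E'
from rig import manip
import cv2
s=manip.get_state();print(s)
for n in("scene","side"):
    im=manip.capture(n);cv2.imwrite(f"pics/{n}0.png",im[:,:,::-1]);i=manip.camera_info(n);print(n,i)
print(manip.nose_length)
E
```

```text
pics
{'t': 0.0, 'q': array([-7.03991194e+01,  1.77047921e+01,  9.36884094e+01,  2.71260822e-04,
        6.87377070e+01, -3.99318401e+00]), 'joint_velocities': array([ 0.04149237,  0.02391019,  0.02765618, -0.07609705, -0.02447096,
        0.08364725]), 'joint_efforts': array([-1.21351077e-03, -4.15250230e+01, -2.76665157e+01, -1.68735105e-04,
        1.02517329e-02,  5.42953842e-06]), 'ee_pos': array([ 249.87812683, -572.03087676,  247.0531452 ]), 'eef_rot': array([-1.79869427e+02, -9.36812675e-03,  2.35939553e+01]), 'contact_force': array([-0.51380663,  0.05455095, -0.2599815 ]), 'ft_torque': array([ 0.10085975, -0.00836401,  0.02222303]), 'gripper_force': 0.0, 'finger_gap': 1.0033912014588098}
scene {'mtx': array([[365.66211757,   0.        , 251.89854245],
       [  0.        , 365.66211757, 195.66842828],
       [  0.        ,   0.        ,   1.        ]]), 'xyz': array([926.55414966, 520.24128975, 500.23361895]), 'rotation': array([-122.22054302,   -0.36694449,  149.54854706])}
side {'mtx': array([[467.8515208 ,   0.        , 257.15032525],
       [  0.        , 467.8515208 , 186.65087072],
       [  0.        ,   0.        ,   1.        ]]), 'xyz': array([274.60805465, 610.32925367, 646.82835457]), 'rotation': array([-1.28548439e+02, -1.04660388e-01, -1.53700620e+02])}
17.0
```

View pics/scene0.png

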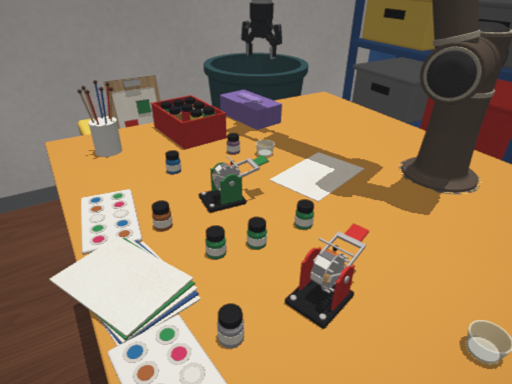

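View pics/side0.png

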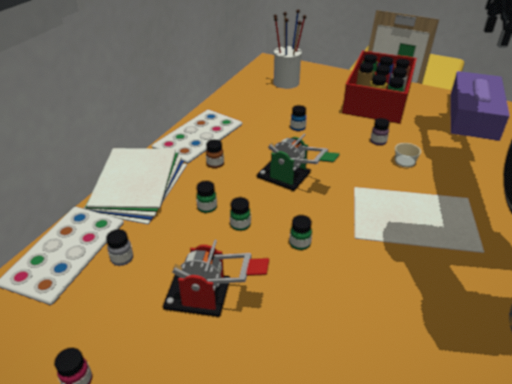

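The scene view shows the green counter at about (225,190) with its paddle at (262,160). In the side view the counter is at (288,165) and the paddle at (328,156). The red counter is well away, at (322,285) in scene and (205,280) in side, and the green jars stand between the two counters. Next I'll triangulate the green paddle.

```bash
cat > h.py <<'E'
import numpy as np, cv2
from scipy.spatial.transform import Rotation as R
from rig import manip
def ray(n,uv):
    i=manip.camera_info(n); d=np.linalg.inv(i["mtx"])@[uv[0],uv[1],1]
    d=R.from_euler("xyz",i["rotation"],degrees=True).as_matrix()@d
    return np.array(i["xyz"]),d/np.linalg.norm(d)
def plane(n,uv,z):
    o,d=ray(n,uv); return o+d*(z-o[2])/d[2]
def tri(uv1,uv2):
    a,d=ray("scene",uv1);b,e=ray("side",uv2)
    s,t=np.linalg.lstsq(np.c_[d,-e],b-a,rcond=None)[0]
    return (a+s*d+b+t*e)/2,np.linalg.norm(a+s*d-b-t*e)
def green(n,box,im=None):
    if im is None: im=cv2.imread(f"pics/{n}0.png")
    h=cv2.cvtColor(im,cv2.COLOR_BGR2HSV); m=cv2.inRange(h,(50,110,30),(90,255,255))
    k=np.zeros_like(m);x0,y0,x1,y1=box;k[y0:y1,x0:x1]=m[y0:y1,x0:x1]
    N,l,st,c=cv2.connectedComponentsWithStats(k)
    return [(c[j].round(1),st[j][:5]) for j in range(1,N) if st[j][4]>12]
E
python3 - <<'E'
from h import *
a=green("scene",(195,145,280,210));b=green("side",(255,130,345,190))
for r in a:print("scene",r)
for r in b:print("side",r)
for p in a:
  for q in b:print(p[0],q[0],*tri(p[0],q[0]))
A=cv2.imread("pics/scene0.png")[140:215,190:285];B=cv2.imread("pics/side0.png")[125:195,250:345]
cv2.imwrite("pics/c0.png",np.vstack([cv2.resize(A,(760,300)),cv2.resize(B,(760,300))]))
E
```

```text
scene (array([260.4, 159.9]), array([254, 156,  13,   9,  75], dtype=int32))
scene (array([230.4, 189.6]), array([221, 174,  21,  30, 472], dtype=int32))
scene (array([213.7, 187.2]), array([212, 182,   5,   9,  18], dtype=int32))
side (array([281.6, 168.2]), array([270, 151,  24,  34, 568], dtype=int32))
side (array([328.9, 156.5]), array([320, 153,  18,   8, 111], dtype=int32))
side (array([302.4, 166. ]), array([300, 164,   5,   5,  20], dtype=int32))
[260.4 159.9] [281.6 168.2] [551.93334719 -62.14209283 135.60857557] 35.063491231896066
[260.4 159.9] [328.9 156.5] [ 493.40089484 -169.908983     92.10258443] 0.35636496633909837
[260.4 159.9] [302.4 166. ] [ 526.52057714 -106.65601157  114.42170135] 25.994076388694943
[230.4 189.6] [281.6 168.2] [ 589.26864216 -148.88410522   45.31798891] 0.9041701202227899
[230.4 189.6] [328.9 156.5] [ 528.57216927 -284.69499691  -18.02219004] 46.919989793161584
[230.4 189.6] [302.4 166. ] [ 563.0275225  -205.93936519   14.53988924] 12.328138405756071
[213.7 187.2] [281.6 168.2] [ 607.52403502 -195.62515817   21.78523742] 22.33307236258638
[213.7 187.2] [328.9 156.5] [ 546.11413061 -354.05275193  -53.48545261] 24.410938223242038
[213.7 187.2] [302.4 166. ] [ 581.23582933 -261.05028119  -13.5565348 ] 10.14121751947073
```

View pics/c0.png

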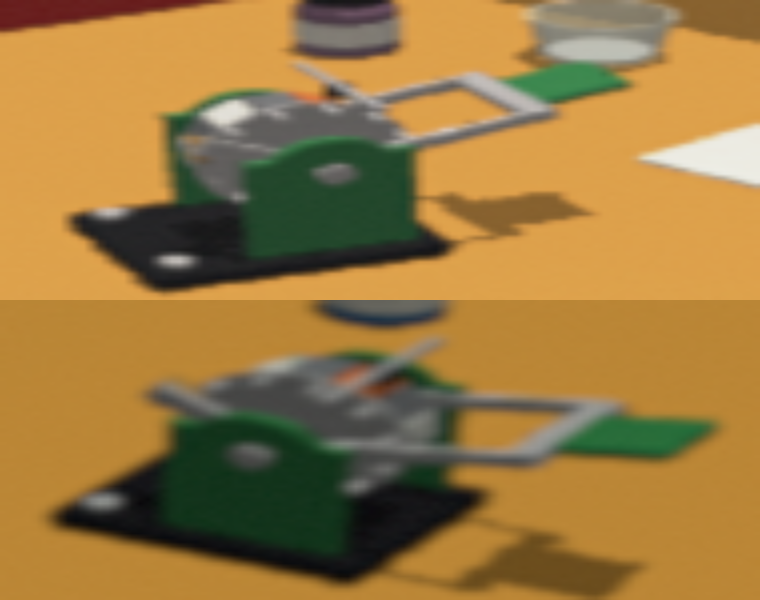

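The paddle triangulates to (493,-170,92) with a ray gap of 0.4 mm, and its height matches the 92 mm given. The near axle cap gives a counter yaw of about -10°, which fits the known 91 and 37 mm offsets. I'll shut the fingers, turn the tool to match the lever and move above the paddle.

Request:
drive_tool(motion=[[[0, 0, 0], [0, 0, 1], 1], [[0, 0, 0], [0, 0, 1], 1], [[0, 0, 0], [0, 0, 1], 1], [[0, 0, 0], [0, 0, 1], 1], [[0, 0, 0], [0, 0, 0.17], 1], [[0.39, -1, 0], [0, 0, 0], 1], [[0.39, -1, 0], [0, 0, 0], 1], [[0.39, -1, 0], [0, 0, 0], 1], [[0.39, -1, 0], [0, 0, 0], 1], [[0.39, -1, 0], [0, 0, 0], 1]], newtons=40)

```text
t: 1.35
ee_pos: [333.6, -433.8, 248.1]
eef_rot: [-180.0, 0.0, -9.7]
contact_force: [-0.2, -0.7, 1.3]
finger_gap: 0.002
gripper_force: 0.0
```

Request:
drive_tool(motion=[[[0.39, -1, 0], [0, 0, 0], 1], [[0.39, -1, 0], [0, 0, 0], 1], [[0.39, -1, 0], [0, 0, 0], 1], [[0.39, -1, 0], [0, 0, 0], 1], [[0.39, -1, 0], [0, 0, 0], 1], [[0.39, -1, 0], [0, 0, 0], 1], [[0.39, -1, 0], [0, 0, 0], 1], [[0.39, -1, 0], [0, 0, 0], 1], [[0.1, -0.5, 0], [0, 0, 0], 1], [[0, 0, 0], [0, 0, 0], 1]])

```text
t: 2.6
ee_pos: [471.6, -199.4, 248.1]
eef_rot: [180.0, 0.0, -9.6]
contact_force: [-0.8, -0.1, 0.6]
finger_gap: 0.003
gripper_force: 0.0
```

```bash
python3 - <<'E'
from h import *
s=manip.get_state();p=s["ee_pos"];print(s["t"],p,s["eef_rot"],s["finger_gap"],s["contact_force"])
y=np.radians(-9.8);x=np.array([np.cos(y),np.sin(y),0]);Y=np.array([np.sin(y),-np.cos(y),0])
g=np.array([493.4,-169.9,0])-2*x-p;print("tool x,y to go",g@x,g@Y)
E
```

```text
2.6 [ 471.58463395 -199.39972402  248.10411672] [ 1.79982953e+02  3.58778516e-02 -9.61958496e+00] 0.0027836792711733627 [-0.80989816 -0.06389063  0.61360103]
tool x,y to go 14.475900762260089 -32.78244357711431
```

Request:
drive_tool(motion=[[[0.24, -0.55, 0], [0, 0, 0], 1], [[0.24, -0.55, 0], [0, 0, 0], 1], [[0, 0, 1], [0, 0, 0], 1], [[0, 0, 1], [0, 0, 0], 1], [[0, 0, 1], [0, 0, 0], 1], [[0, 0, 1], [0, 0, 0], 1], [[0, 0, 0], [0, 0, 0], 1]])

```text
t: 3.48
ee_pos: [489.5, -168.5, 125.8]
eef_rot: [-179.9, 0.4, -9.8]
contact_force: [0.5, -0.3, 0.5]
finger_gap: 0.001
gripper_force: 0.0
```

```bash
python3 - <<'E'
from h import *
print(manip.get_state()["ee_pos"])
A=manip.capture("scene")[90:215,190:315,::-1];B=manip.capture("side")[75:200,250:375,::-1]
cv2.imwrite("pics/c1.png",np.hstack([cv2.resize(A,(400,400)),cv2.resize(B,(400,400))]))
E
```

```text
[ 489.54013088 -168.52111099  125.79198366]
```

View pics/c1.png

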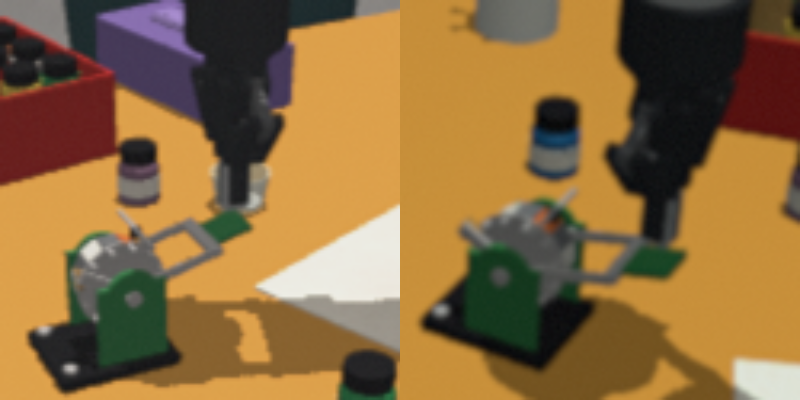

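The shut fingertips hover just above the paddle in both views (scene crop about (237,205), side crop about (658,238)). First stroke next: go down most of the way, then feel for the stop.

Request:
drive_tool(motion=[[[0, 0, 0.5], [0, 0, 0], 1], [[0, 0, 0.5], [0, 0, 0], 1], [[0, 0, 0.5], [0, 0, 0], 1], [[0, 0, 0.5], [0, 0, 0], 1], [[0, 0, 0.2], [0, 0, 0], 1], [[0, 0, 0], [0, 0, 0], 1]])

```text
t: 4.32
ee_pos: [492.4, -170.1, 62.3]
eef_rot: [180.0, -0.1, -9.8]
contact_force: [1.3, -0.9, 4.1]
finger_gap: -0.0
gripper_force: 1.9
```

Request:
drive_tool(motion=[[[0, 0, 0.1], [0, 0, 0], 1], [[0, 0, 0.1], [0, 0, 0], 1], [[0, 0, 0], [0, 0, 0], 1]])

```text
t: 4.7
ee_pos: [492.8, -170.2, 57.1]
eef_rot: [180.0, -0.2, -9.8]
contact_force: [0.5, -0.2, 5.1]
finger_gap: -0.001
gripper_force: 2.2
```

Request:
drive_tool(motion=[[[0, 0, 0.1], [0, 0, 0], 1], [[0, 0, 0], [0, 0, 0], 1]])

```text
t: 4.95
ee_pos: [492.7, -170.2, 54.1]
eef_rot: [180.0, -0.2, -9.8]
contact_force: [1.3, -0.0, 6.1]
finger_gap: -0.0
gripper_force: 2.3
```

Request:
drive_tool(motion=[[[0, 0, 0.1], [0, 0, 0], 1], [[0, 0, 0], [0, 0, 0], 1]])

```text
t: 5.2
ee_pos: [492.7, -170.2, 51.1]
eef_rot: [180.0, -0.1, -9.8]
contact_force: [1.9, 0.3, 6.1]
finger_gap: -0.001
gripper_force: 2.3
```

Request:
drive_tool(motion=[[[0, 0, 0.07], [0, 0, 0], 1], [[0, 0, 0], [0, 0, 0], 1]])

```text
t: 5.45
ee_pos: [492.7, -170.1, 49.1]
eef_rot: [180.0, -0.1, -9.8]
contact_force: [1.4, 0.1, 5.1]
finger_gap: 0.001
gripper_force: 2.4
```

Request:
drive_tool(motion=[[[0, 0, 0.07], [0, 0, 0], 1], [[0, 0, 0], [0, 0, 0], 1]])

```text
t: 5.7
ee_pos: [493.0, -170.2, 48.5]
eef_rot: [180.0, -0.1, -9.8]
contact_force: [-1.8, 0.6, 15.6]
finger_gap: 0.0
gripper_force: 7.7
```

```bash
python3 - <<'E'
from h import *
print(manip.get_state()["ee_pos"],manip.get_state()["contact_force"])
A=manip.capture("scene")[120:215,190:285,::-1];B=manip.capture("side")[110:205,250:345,::-1]
cv2.imwrite("pics/c2.png",np.hstack([cv2.resize(A,(400,400)),cv2.resize(B,(400,400))]))
E
```

```text
[ 492.95885073 -170.22546089   48.53202796] [-1.82430765  0.60554989 15.59595898]
```

View pics/c2.png

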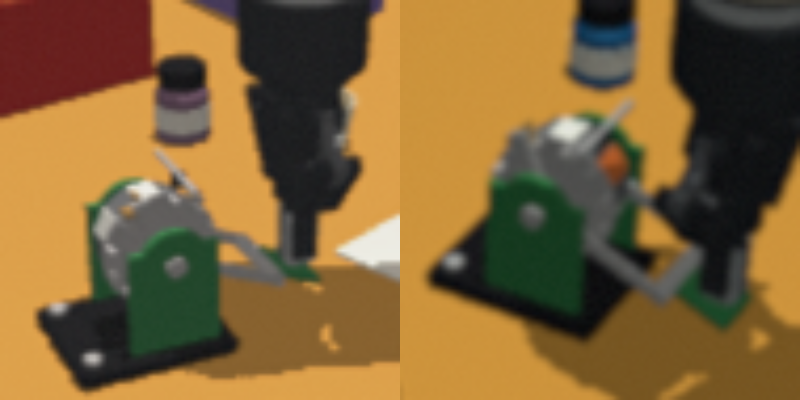

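The force jumped to 15.6 N at TCP z 48.5, so the lever is at the stop. The picture agrees: the paddle is down (side crop about (715,305)) and the orange segment has moved a step towards the paddle. Now I'll go up to hover and check that the lever is free.

Request:
drive_tool(motion=[[[0, 0, -0.5], [0, 0, 0], 1], [[0, 0, -0.5], [0, 0, 0], 1], [[0, 0, -0.5], [0, 0, 0], 1], [[0, 0, -0.5], [0, 0, 0], 1], [[0, 0, -0.5], [0, 0, 0], 1], [[0, 0, -0.24], [0, 0, 0], 1], [[0, 0, 0], [0, 0, 0], 1], [[0, 0, 0], [0, 0, 0], 1]])

```text
t: 6.8
ee_pos: [490.9, -169.6, 127.7]
eef_rot: [-180.0, 0.1, -9.8]
contact_force: [0.1, 0.2, -0.5]
finger_gap: -0.001
gripper_force: 0.0
```

```bash
python3 - <<'E'
from h import *
A=manip.capture("scene")[120:215,190:285,::-1];B=manip.capture("side")[110:205,250:345,::-1]
cv2.imwrite("pics/c3.png",np.hstack([cv2.resize(A,(400,400)),cv2.resize(B,(400,400))]))
E
```

```text
(no output)
```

View pics/c3.png

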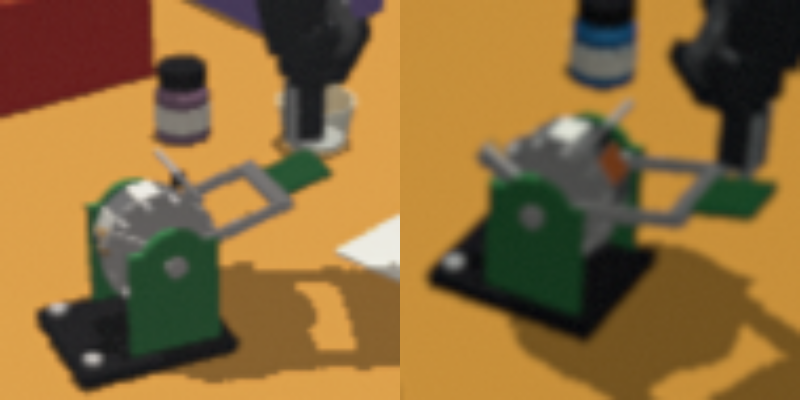

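The paddle is back up (side crop about (735,195)) and clear of the fingers, and the drum kept its step (orange at about (612,165)). The second stroke goes down by the same 82 mm.

Request:
drive_tool(motion=[[[0, 0, 0.5], [0, 0, 0], 1], [[0, 0, 0.5], [0, 0, 0], 1], [[0, 0, 0.5], [0, 0, 0], 1], [[0, 0, 0.5], [0, 0, 0], 1], [[0, 0, 0.4], [0, 0, 0], 1], [[0, 0, 0.2], [0, 0, 0], 1], [[0, 0, 0.08], [0, 0, 0], 1], [[0, 0, 0], [0, 0, 0], 1], [[0, 0, 0], [0, 0, 0], 1]])

```text
t: 8.02
ee_pos: [493.3, -170.3, 49.0]
eef_rot: [180.0, -0.2, -9.8]
contact_force: [-0.7, 1.2, 9.2]
finger_gap: 0.001
gripper_force: 4.4
```

Request:
drive_tool(motion=[[[0, 0, 0.06], [0, 0, 0], 1], [[0, 0, 0], [0, 0, 0], 1]])

```text
t: 8.28
ee_pos: [493.5, -170.4, 48.6]
eef_rot: [180.0, -0.2, -9.8]
contact_force: [-3.9, 2.8, 19.0]
finger_gap: -0.001
gripper_force: 9.7
```

Request:
drive_tool(motion=[[[0, 0, -0.5], [0, 0, 0], 1], [[0, 0, -0.5], [0, 0, 0], 1], [[0, 0, -0.5], [0, 0, 0], 1], [[0, 0, -0.5], [0, 0, 0], 1], [[0, 0, -0.5], [0, 0, 0], 1], [[0, 0, -0.24], [0, 0, 0], 1], [[0, 0, 0], [0, 0, 0], 1], [[0, 0, 0], [0, 0, 0], 1]])

```text
t: 9.28
ee_pos: [490.9, -169.6, 127.7]
eef_rot: [-180.0, 0.1, -9.8]
contact_force: [-0.7, -0.3, -0.3]
finger_gap: -0.001
gripper_force: 0.0
```

The second stroke reached the stop at 19 N. Now the third.

Request:
drive_tool(motion=[[[0, 0, 0.5], [0, 0, 0], 1], [[0, 0, 0.5], [0, 0, 0], 1], [[0, 0, 0.5], [0, 0, 0], 1], [[0, 0, 0.5], [0, 0, 0], 1], [[0, 0, 0.4], [0, 0, 0], 1], [[0, 0, 0.2], [0, 0, 0], 1], [[0, 0, 0.08], [0, 0, 0], 1], [[0, 0, 0.06], [0, 0, 0], 1], [[0, 0, 0], [0, 0, 0], 1]])

```text
t: 10.4
ee_pos: [493.5, -170.4, 48.6]
eef_rot: [180.0, -0.2, -9.8]
contact_force: [-4.3, 1.5, 19.7]
finger_gap: -0.001
gripper_force: 9.8
```

Request:
drive_tool(motion=[[[0, 0, -0.5], [0, 0, 0], 1], [[0, 0, -0.5], [0, 0, 0], 1], [[0, 0, -0.5], [0, 0, 0], 1], [[0, 0, -0.5], [0, 0, 0], 1], [[0, 0, -0.5], [0, 0, 0], 1], [[0, 0, -1], [0, 0, 0], 1], [[0, 0, -1], [0, 0, 0], 1], [[0, 0, -1], [0, 0, 0], 1], [[0, 0, 0], [0, 0, 0], 1], [[0, 0, 0], [0, 0, 0], 1]])

```text
t: 11.65
ee_pos: [490.9, -169.6, 210.4]
eef_rot: [-180.0, 0.1, -9.8]
contact_force: [-0.1, 0.0, -1.1]
finger_gap: -0.0
gripper_force: 0.0
```

```bash
python3 - <<'E'
from h import *
A=manip.capture("scene")[120:215,190:285,::-1];B=manip.capture("side")[110:205,250:345,::-1]
cv2.imwrite("pics/c4.png",np.hstack([cv2.resize(A,(400,400)),cv2.resize(B,(400,400))]))
E
```

```text
(no output)
```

View pics/c4.png

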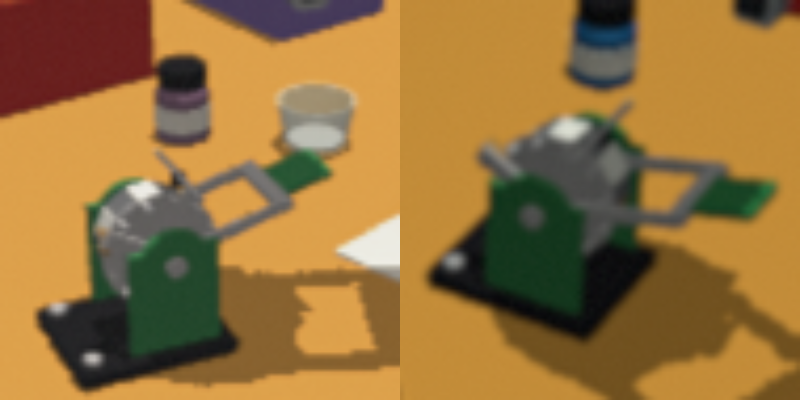

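The lever is up (paddle at side crop about (735,195)) and the gripper is clear at z 210. A white segment sits at about (570,130), as it did after the first step, so the drum is two further whole steps on. The orange segment has turned out of view. Handing in.

```bash
python3 -c "
from rig import manip
print(manip.job_done())"
```

```text
the job is handed in; nothing more can be done
None
```

I pressed the green counter three full times, each down to its stop and back up, and handed the job in at about 12 s; I never went near the red counter or the green jars, and no verdict was returned.

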